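# Load the embossing die under the spring guard

## Robot

A 7-joint arm with a two-finger parallel gripper is mounted at the origin on the work surface. World frame = base frame: x ahead of the robot, y to its left, z up, the work surface at z = 0. Lengths are in m, angles in rad, forces in N, time in s.
With the tool pointing down it reaches from about 0.425 to 0.925 m from the base axis. Payload 6.8 kg.
Tool frame: the origin (TCP) lies between the finger pads; the fingertips stand r.tip_extent ahead of it and the grasp point (between the pads) lies 5 mm behind it (r.tip_extent is the distance from the TCP to the fingertips, in m); y points along the fingers, x is the direction in which the jaws open and shut, and the axes are right-handed (so a half turn about y gives the same grasp; the last joint's range is limited). The gripper opens to 85 mm and grips with 20 to 120 N. Pads are 22 mm wide; open, the fingers measure 114 mm over their backs; the gripper's body (76 mm by 85 mm) begins 54 mm behind the grasp point. The pads swing forward as they close: fully open they stand 13 mm farther back than shut.
Start: joints at [1.04, 0.477, 0.022, 1.555, -0.011, 1.109, -0.083], TCP at [0.277, -0.616, 0.245] pointing down, gripper open.
Joint ranges: [-2.96, 2.96], [-0.34, 2.1], [-1.41, 1.46], [0.24, 2.44], [-1.37, 4.51], [0.17, 1.92], [-2.96, 2.96]. Speed limits (rad/s): [2.39, 2.39, 3.14, 3.14, 3.14, 3.14, 3.14].

## Interface

Orientations are given as a rotation vector (axis times angle).
In Python, from bench import r gives the robot as it stands.
- The arm moves only by the tool send_rows, never from a script. Its argument "plan" is a list of rows, each a list of 5 numbers: the shift along the tool's x, y, z in cm, then the turn about the tool's y in degrees, then the opening, from 0 (shut) to 1 (fully open). In form: [[dx, dy, dz, spin, grip], ...]. A call has 1 to 12 rows; each row shifts and turns the commanded pose from where the row before left it, along the tool's axes as they then stand; what a row does not reach is not made up. A row lasts 1/8 s, in which the tool goes at most 62.5 mm and 10.7 degrees, less where a joint would pass 70% of its speed; a pose out of reach is approached as far as the arm can. A call is refused whole if a number of a shift passes 6.25 or a number of a turn 10.7, either way. A call with a gripper value outside its range is refused whole. The fingers move at their own pace and stop on an object; "force" is the grip in N (left out, the last holds). Time passes only in rows, so rows that do not move let the fingers close. It gives the time, the measured TCP pose, the force and the opening at its end, in the units of the state.
- r.get_obs(): the state, without advancing time (a new reading comes with each control period).
- r.grab_frame(name): name is "side" or "top" or "wrist"; returns a dict with "image" (480x640x3 uint8, red, green, blue), "camera_matrix" (3x3 intrinsics, pixels), "cam_to_world" (4x4, takes a point from camera to world coordinates). Camera axes: x right, y down, z forward; pixel columns grow to the right and rows downward; lengths in m; the calibration is good to about 2 mm. A picture is of the moment at which its call begins. There is no depth.
- r.hand_in(): hands the job in, once; it reports no verdict.
Trained networks look in the newest picture that a camera, given by its name, has taken for a name from the list of things; names that differ only in an ending like _2 or _b are one class to them, and where a whole thing is asked for, a point or a joint stands for the part that bears it (a point fixed in the world has none). Each returns a list of dicts, best first, with "p" (0 to 1); they miss things now and then, are a little off and sometimes report something else, mostly with a low value. They report only what shows in the picture. A call takes as long as a camera call. They do not tell look-alikes from the thing itself.
- r.recognise(camera, target): "rect" ([left, top, right, bottom] in pixels, round what is visible of it).
The state is a dict: "clock": time; "joints": joint angles; "qvel": joint speeds; "tau": joint torques, N m; "tcp_pos": TCP position; "orientation": TCP orientation; "contact_force": force on the tool from outside, world axes, zero at the start; "moment": the same for the moment, N m; "grip_width": finger opening in m.
Only numpy, scipy, OpenCV 4.12 (cv2) and the standard library are available. Lean on these libraries where they do the work, as an engineer would, in place of code of your own. Each camera call takes 0.05 s, during which the arm holds its last target.

## Task

Load the brass embossing die into the grey embosser: press the black thumb tab down with one fingertip to hold the spring-closed orange flap open, and meanwhile push the die along its lane with the other fingertip until it is fully home against the grey housing under the flap. Only push the die, never lift or tip it; then back off so that the flap springs shut over it, move clear, and leave the other things on the table alone.

Things in the scene. Friction and masses are not known exactly. Their poses are not given: they have to be found in the camera images.
- press: Grey embosser with its loading lane, fixed to the table (place and heading vary; all x, y, z in these notes are in its frame, in mm). Origin: table surface, mid-lane at the mouth, under the outer face of the shut flap's lip. x: along the lane, the way the die is pushed, within 25 deg of straight away from the robot; y: left; z: up.
- mouth (a point): Point on the bed at the mouth, x 0, y 0, z 5. The lane is an aluminium bed, top at z 5, from x -135 to +68, between two dark rails whose inner faces are at y -19 and +19; rails 5 thick, tops at z 15, from x -140. A small hinge post (z up to 34) stands on the left rail at x -133.
- stop (a point): Point on the stop, the upright face of the grey housing that ends the lane: x 68, y 0, z 17. The housing behind it is 110 long, 150 wide, 58 high.
- die_center (a point): Centre of the brass die, half-way up: a loose block 60 long (along the lane), 34 wide, 24 high, 0.2 to 0.4 kg. It starts on the bed between the rails, its front end 8 to 42 short of the mouth. Home against the stop, its centre is at x 38 and its rear end at x 8, 5 past the lip.
- flap (a joint): Angle of the orange flap in rad: 0 shut (level over the lane), 1.92 wide open. Shut, the 3 mm cover spans x 0 to 67, y -16 to 24, underside z 30.5. It swings up and over to the left, edge at most z 75; at 1.6 or more a vertical finger fits mid-lane at the mouth. Spring 0.02 N m shut, 0.07 wide open (about 5 N on the tab). Let go, it snaps shut unless a finger or the die is in the way.
- hinge (a point): Point on the flap's hinge rod (6 thick, along the lane) above the mouth: x 0, y 24, z 32. Flap and black tab are one piece turning about this rod.
- lip (a point): Right-hand lower front corner of the flap's front lip. Shut: x 0, y -16, z 22. The lip, x 0 to 3 and y -16 to 14, hangs from the cover down to z 22 and blocks the die (top at z 29). It moves with the flap.
- tab_edge (a point): Middle of the outer long edge of the black thumb tab; shut: x -53, y 43.5, z 60. The tab is a plate 34 wide and 3 thick along x -128 to +22, sloping up and out (to +y) from the rod at 55 deg when shut. Press it down from above to open the flap; it turns with the flap, to 55 deg below level at 1.92 rad. A finger may slide along it.
- spare_die: Bystander: aluminium die, 60 x 34 x 24 mm, right of the lane. Origin under its centre.
- thread_spool: Bystander: red spool, 44 mm diameter, 58 mm high, left of the lane. Origin under its centre.
- rivet_jar: Bystander: amber jar with a steel cap, 60 mm diameter, 80 mm high. Origin under its centre.
- dye_bottle: Bystander: green bottle, 50 mm diameter, 140 mm high. Origin under its centre.
- tool_cup: Bystander: white cup, 76 mm diameter, 90 mm high. Origin under its centre.
- hammer: Bystander: hammer lying on the right, about 0.3 m long. Its x axis runs along the handle towards the head.
- tape_roll: Bystander: yellow tape roll lying flat, 80 mm diameter, 22 mm high. Origin under its centre.
Not all that is in view belongs to the job. Leave any pink or red look-alike of the part that bears die_center alone.

How it is judged:
By the outcome, as a careful person would: the job done as asked, in the order asked, and still so for the second after the job is handed in, with the robot touching nothing.
It also fails if it takes over 42 s, if anything falls off the work surface, if the arm or the gripper's body presses on something with over 40 N, if the wrist force passes 120 N, or if a joint passes its speed limit or range.

## Working session

There is one attempt and no reset: what is moved stays moved. The work goes in short steps, Python scripts to look and compute and a tool call to move; the robot and the scene stay as the last step left them, time stands still between calls to the robot, and variables do not carry over. Pictures are saved under pics/ and viewed, and the job is handed in when it is done.

Besides the shell and the picture viewer there is one more tool, called after "Call:" by a JSON object that holds its "name" and its "arguments". send_rows: Moves the arm, as the interface text tells. Its arguments: {"type":"object","properties":{"plan":{"type":"array","items":{"type":"array","items":{"type":"number"}}},"force":{"type":"number"}},"required":["plan"]}

```bash
ls -la; mkdir -p pics; python3 - <<'E'
from bench import r
import cv2
o=r.get_obs()
for k,v in o.items(): print(k,v)
print(r.tip_extent)
for c in ["side","top","wrist"]:
    f=r.grab_frame(c); cv2.imwrite(f"pics/{c}0.png",f["image"][:,:,::-1]); print(c,f["camera_matrix"].tolist(),f["cam_to_world"].round(4).tolist())
    if c!="wrist":
        for n in ["press","die_center","flap","tab_edge","lip","stop","mouth","hinge","spare_die","thread_spool"]:
            try: print(n,[(d["p"],d["rect"]) for d in r.recognise(c,n)][:3])
            except Exception as e: print(n,e)
E
```

```text
total 12
drwxr-xr-x  3 agent agent 4096 Dec  6 14:30 .
drwxr-xr-x 23 root  root  4096 Dec  6 14:30 ..
drwxr-xr-x  2 agent agent 4096 Dec  6 14:30 pics
clock 0.0
joints [ 1.03992056  0.47781127  0.02234032  1.55646779 -0.01149542  1.10932393
 -0.08310734]
qvel [ 0.00060871 -0.00048867  0.00056826  0.00072086 -0.00119282 -0.00035842
  0.00084033]
tau [-1.01069229e-03 -5.96452689e+01  1.60771497e+00 -2.81202900e+01
  1.24225742e-02  9.35273187e-03  2.45458416e-06]
tcp_pos [ 0.27669374 -0.615043    0.24431134]
orientation [-1.37913459  0.89362574 -0.89090683]
contact_force [ 0.9304016  -0.10738265 -0.14709641]
moment [ 0.02346063 -0.03323171 -0.04809027]
grip_width 0.08517920305808065
0.014
side [[575.8456641616714, 0.0, 316.9339043995734], [0.0, 575.8456641616714, 246.32166911344183], [0.0, 0.0, 1.0]] [[-0.9868, -0.104, 0.1238, 0.3554], [-0.1612, 0.692, -0.7037, 0.9575], [-0.0125, -0.7144, -0.6996, 1.0045], [0.0, 0.0, 0.0, 1.0]]
press [(0.59, [173.2, 267.6, 320.2, 337.4]), (0.16, [229.9, 287.4, 315.4, 300.7])]
die_center [(0.82, [332.6, 315.7, 359.9, 346.1]), (0.81, [314.7, 250.0, 341.5
[... 907 characters left out ...]
150.7, 291.2, 256.9])]
lip [(0.67, [430.7, 215.4, 461.6, 241.2]), (0.55, [252.4, 192.9, 276.6, 253.9]), (0.19, [225.4, 151.5, 291.0, 261.1])]
stop [(0.82, [225.3, 150.8, 291.9, 262.2])]
mouth [(0.74, [226.1, 149.1, 294.1, 263.4])]
hinge [(0.62, [252.3, 190.2, 274.2, 256.7]), (0.61, [151.9, 254.8, 176.0, 275.8]), (0.55, [227.3, 152.2, 289.2, 260.5])]
spare_die [(0.56, [314.3, 197.9, 329.7, 217.4])]
thread_spool [(0.73, [206.7, 227.6, 223.8, 246.8])]
wrist [[377.8054193702477, 0.0, 312.69662646389395], [0.0, 377.8054193702477, 241.54813766989813], [0.0, 0.0, 1.0]] [[0.4097, -0.8724, -0.2664, 0.3444], [-0.9122, -0.3918, -0.1198, -0.5865], [0.0002, 0.2921, -0.9564, 0.3731], [0.0, 0.0, 0.0, 1.0]]
```

```bash
python3 - <<'E'
import cv2
a=cv2.imread("pics/side0.png"); b=cv2.imread("pics/top0.png")
cv2.imwrite("pics/s1.png",cv2.resize(a[230:390,150:380],None,fx=3.4,fy=3.4,interpolation=cv2.INTER_CUBIC))
cv2.imwrite("pics/t1.png",cv2.resize(b[140:300,190:350],None,fx=3.7,fy=3.7,interpolation=cv2.INTER_CUBIC))
E
```

```text
(no output)
```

View pics/side0.png

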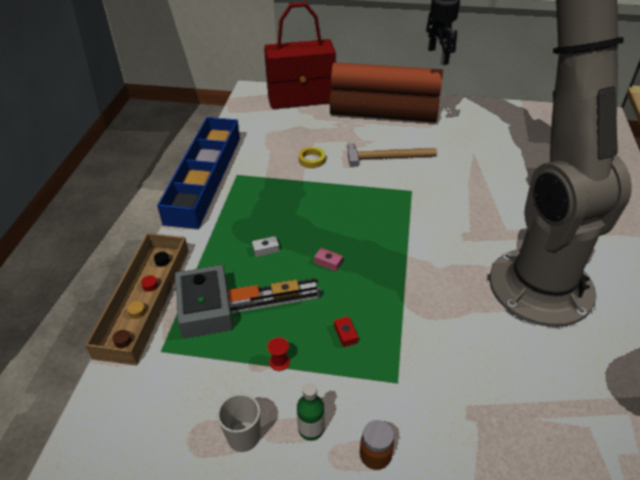

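View pics/top0.png

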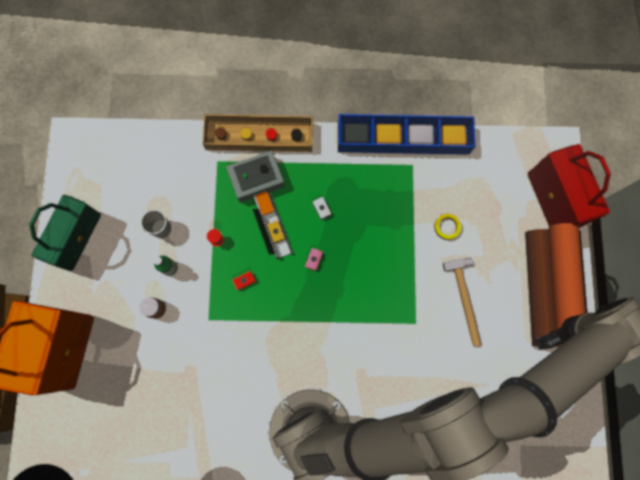

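```bash
true
```

```text
(no output)
```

View pics/s1.png

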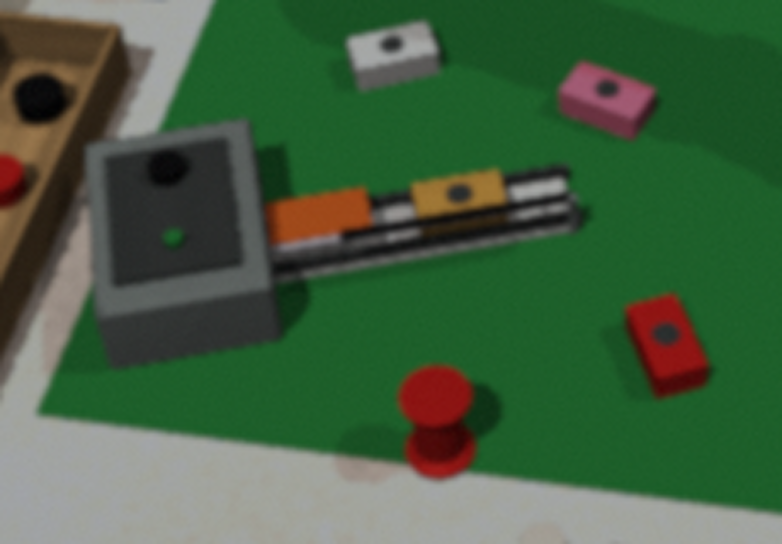

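View pics/t1.png

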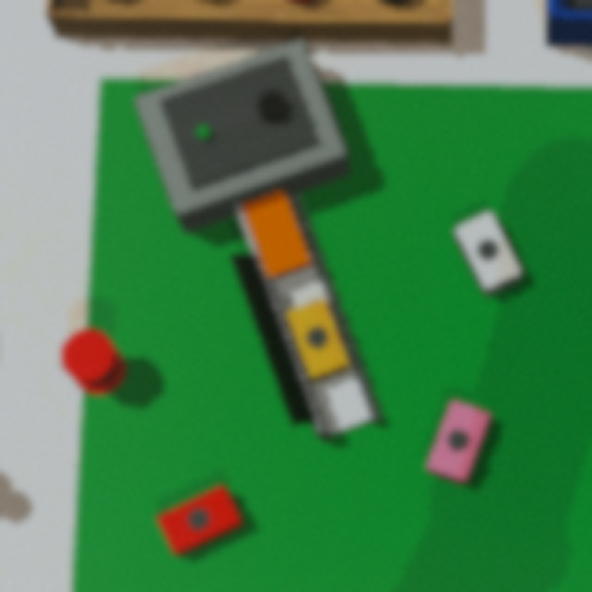

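```bash
cat > h.py <<'E'
import numpy as np, cv2
from scipy.optimize import least_squares
from scipy.spatial.transform import Rotation as R
def proj(f,P):
    K,T=f["camera_matrix"],f["cam_to_world"]; P=np.atleast_2d(P)
    c=(P-T[:3,3])@T[:3,:3]; return (c[:,:2]/c[:,2:])@np.diag([K[0,0],K[1,1]])+K[:2,2]
def w(p,L):
    L=np.atleast_2d(np.array(L,float))/1000; c,s=np.cos(p[2]),np.sin(p[2])
    return np.c_[p[0]+c*L[:,0]-s*L[:,1],p[1]+s*L[:,0]+c*L[:,1],L[:,2]]
H=[[68,-75,58],[178,-75,58],[178,75,58],[68,75,58]]
def wire(p,die=None):
    S=[H+[H[0]],[[-140,-19,15],[68,-19,15]],[[-140,19,15],[68,19,15]],[[-140,-24,15],[68,-24,15]],[[-140,24,15],[-140,-24,15]],
     [[0,-16,33.5],[67,-16,33.5],[67,24,33.5],[0,24,33.5],[0,-16,33.5]],[[-128,43.5,60],[22,43.5,60],[22,24,32],[-128,24,32],[-128,43.5,60]]]
    if die is not None:
        S.append([[die-30,-17,29],[die+30,-17,29],[die+30,17,29],[die-30,17,29],[die-30,-17,29]])
    return S
def overlay(f,p,box,k,out,die=None):
    x0,y0,x1,y1=box; im=cv2.resize(f["image"][y0:y1,x0:x1,::-1],None,fx=k,fy=k,interpolation=cv2.INTER_CUBIC)
    for s in wire(p,die):
        q=(proj(f,w(p,s))-[x0,y0]+.5)*k
        cv2.polylines(im,[np.round(q*8).astype(np.int32)],False,(255,255,0),1,cv2.LINE_AA,3)
    cv2.imwrite(out,im)
E
python3 - <<'E'
from bench import r
from h import *
S,T=r.grab_frame("side"),r.grab_frame("top")
s=lambda a:(np.array(a)/3.4+[150,230]-.35); t=lambda a:(np.array(a)/3.7+[190,140]-.36)
L=H+[[-140,-24,15]]
us=s([[247,122],[87,145],[100,308],[263,282],[570,166]])
ut=t([[345,150],[303,40],[135,98],[183,213],[383,420]])
fun=lambda p:np.r_[(proj(S,w(p,L))-us).ravel(),(proj(T,w(p,L))-ut).ravel()]
o=least_squares(fun,[.7,.1,.3],loss="soft_l1"); p=o.x
print(p,np.degrees(p[2])); print(fun(p).reshape(-1,2).round(1).tolist())
# die from top: centre pixels of top face (z 29)
from scipy.optimize import brentq
uc=t([318,337]); d=least_squares(lambda q:(proj(T,w(p,[q[0],q[1],29]))-uc).ravel(),[-60,0]).x; print("die top",d)
uc=s([459,194]); d2=least_squares(lambda q:(proj(S,w(p,[q[0],q[1],29]))-uc).ravel(),[-60,0]).x; print("die side",d2)
np.save("p.npy",p)
overlay(S,p,(150,230,380,390),3.4,"pics/s2.png",(d[0]+d2[0])/2)
overlay(T,p,(190,140,350,300),3.7,"pics/t2.png",(d[0]+d2[0])/2)
o=r.get_obs(); M=R.from_rotvec(o["orientation"]).as_matrix(); print(M.round(3))
E
```

```text
[0.6365696  0.1358193  0.37482295] 21.47577334220621
[[0.5, -2.7], [-1.1, -1.6], [-2.2, 1.8], [2.7, 0.2], [-0.8, -1.8], [1.2, 1.7], [0.4, -0.7], [-0.6, -0.2], [-1.9, 1.3], [-0.9, 0.4]]
die top [-58.86111403  -0.23716212]
die side [-60.64579764   2.63349727]
[[ 0.41   0.     0.912]
 [-0.912  0.     0.41 ]
 [-0.    -1.     0.   ]]
```

View pics/s2.png

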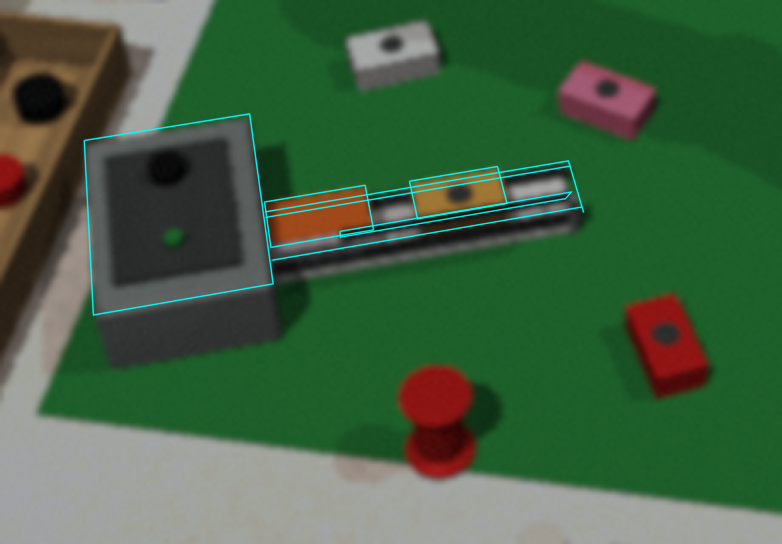

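View pics/t2.png

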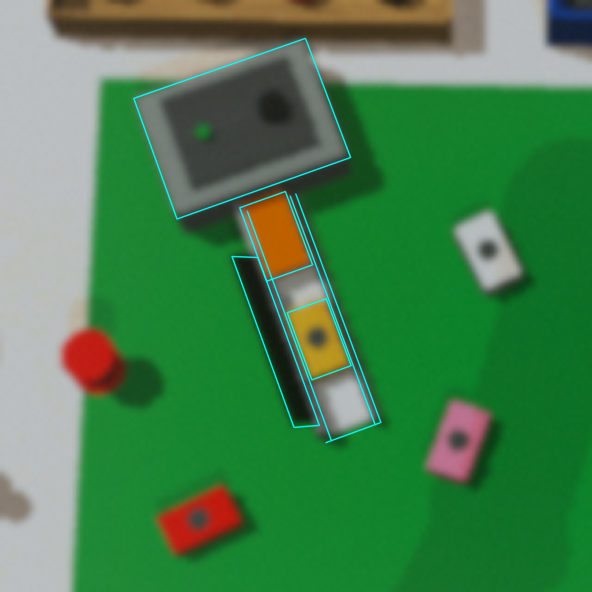

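Call:
{"name": "send_rows", "arguments": {"plan": [[-3.8, 0, 4.0, 0, 0.55], [-3.8, 0, 4.0, 0, 0.55], [-3.8, 0, 4.0, 0, 0.55], [-3.8, 0, 4.0, 0, 0.55], [-3.8, 0, 4.0, 0, 0.55], [-3.8, 0, 4.0, 0, 0.55], [-3.8, 0, 4.0, 0, 0.55], [-3.8, 0, 4.0, 0, 0.55], [-3.8, 0, 4.0, 0, 0.55], [-3.8, 0, 4.0, 0, 0.55], [-3.8, 0, 4.0, 0, 0.55], [-3.8, 0, 4.0, 0, 0.55]]}}

```text
clock: 2.75
tcp_pos: [0.5282, -0.0012, 0.2456]
orientation: [-1.38, 0.892, -0.893]
contact_force: [1.1, -0.2, -0.4]
grip_width: 0.0473
```

Call:
{"name": "send_rows", "arguments": {"plan": [[-4.1, 0, 4.7, 0, 0.55], [-4.1, 0, 4.7, 0, 0.55], [0, 0, 0, -8.5, 0.55], [0, 0, 0, -8.5, 0.55], [0, 0, 0, 0, 0.55]]}}

```text
clock: 3.38
tcp_pos: [0.5797, 0.1105, 0.2452]
orientation: [-1.466, 0.666, -0.666]
contact_force: [-0.5, 0.4, -0.4]
grip_width: 0.0468
```

```bash
python3 - <<'E'
from bench import r
from h import *
o=r.get_obs(); print(o["clock"],o["tcp_pos"],o["joints"].round(2),r.tip_extent,o["contact_force"]); M=R.from_rotvec(o["orientation"]).as_matrix(); print(M.round(3))
p=np.load("p.npy")
f=r.grab_frame("wrist"); cv2.imwrite("pics/w3raw.png",f["image"][:,:,::-1])
overlay(f,p,(0,0,640,480),1.25,"pics/w3.png",-60)
f=r.grab_frame("side"); overlay(f,p,(150,100,380,390),2,"pics/s3.png",-60)
E
```

```text
3.375 [0.57974542 0.11054641 0.24524027] [ 0.04  0.37 -0.43  1.74  0.17  1.07 -1.3 ] 0.014 [-0.537588    0.41743087 -0.3903023 ]
[[ 0.658 -0.     0.753]
 [-0.753  0.     0.658]
 [-0.    -1.     0.   ]]
```

View pics/w3.png

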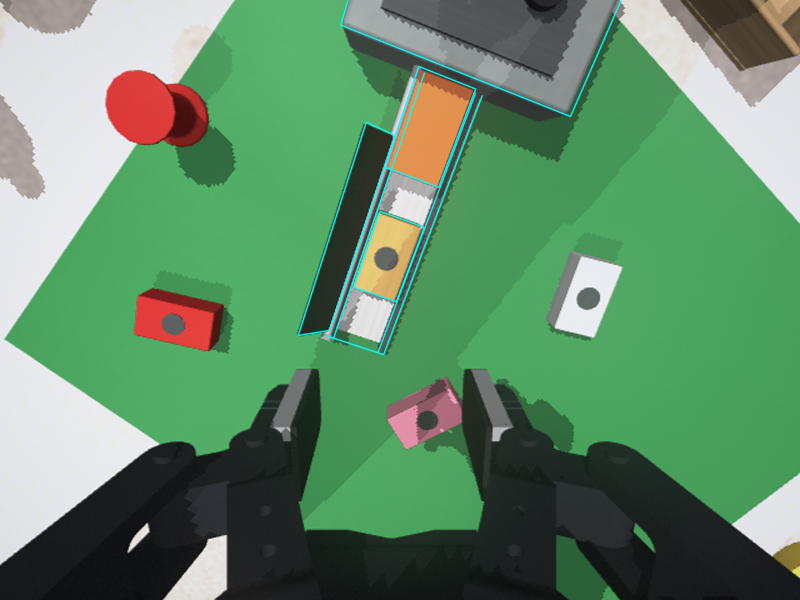

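View pics/s3.png

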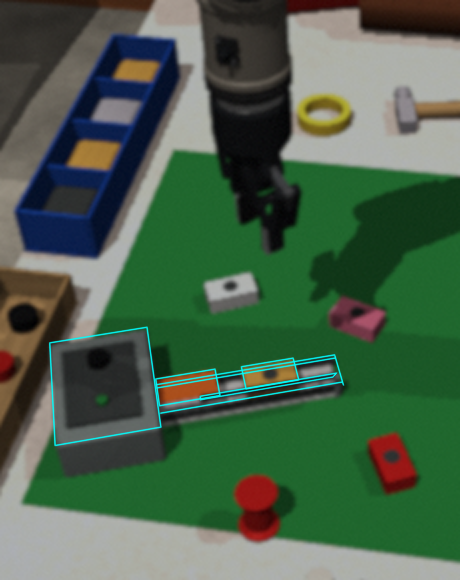

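```bash
python3 - <<'E'
from bench import r
from h import *
o=r.get_obs(); M=R.from_rotvec(o["orientation"]).as_matrix()
f=r.grab_frame("wrist")
im=cv2.resize(f["image"][260:420,170:480,::-1],None,fx=2.5,fy=2.5,interpolation=cv2.INTER_CUBIC)
for e,col in ((1,(255,0,255)),(8,(0,255,255)),(14,(255,255,0))):
  for sg in (-1,1):
    for th in (0,14):
      L=np.array([[sg*(o["grip_width"]*500+th),e,z] for z in(-11,11)])/1000
      q=(proj(f,o["tcp_pos"]+L@M.T)-[170,260])*2.5
      cv2.line(im,tuple(q[0].astype(int)),tuple(q[1].astype(int)),col,1,cv2.LINE_AA)
cv2.imwrite("pics/w4.png",im)
E
```

```text
(no output)
```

View pics/w4.png

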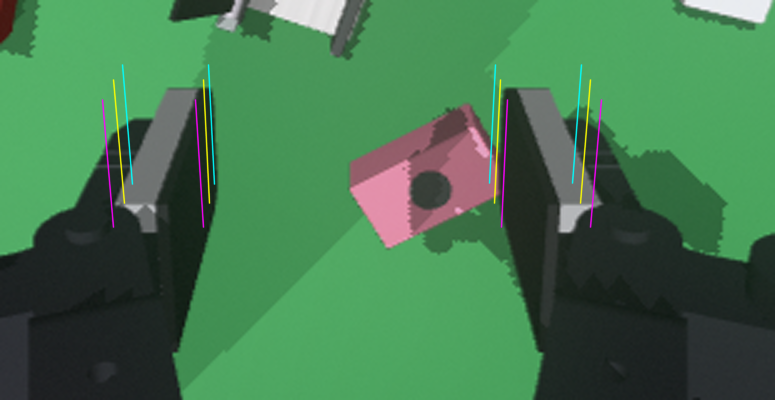

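```bash
python3 - <<'E'
from bench import r
from h import *
p=np.load("p.npy")
S,T=r.grab_frame("side"),r.grab_frame("top")
for n,u,z in (("pink",[313.2,258.9],24),("red",[190+200/3.7,140+518/3.7],24),("spool",[190+90/3.7,140+357/3.7],58),("white",[190+487/3.7,140+249/3.7],24)):
    d=least_squares(lambda q:(proj(T,w(p,[q[0],q[1],z]))-u).ravel(),[-60,0]).x; print(n,d.round(0),w(p,[*d,z]).round(3))
o=r.get_obs();print(o["clock"],o["tcp_pos"])
M=R.from_rotvec(o["orientation"]).as_matrix()
def rel(L): 
    t=w(p,[L])[0]; t[2]=o["tcp_pos"][2]; return (M.T@(t-o["tcp_pos"])*100).round(2)
print("yaw rel",np.degrees(np.arctan2(M[1,2],M[0,2])-p[2]))
c,s=np.cos(p[2]),np.sin(p[2]); d=o["tcp_pos"][:2]-p[:2]; print("lane pos",1000*(c*d[0]+s*d[1]),1000*(-s*d[0]+c*d[1]))
E
```

```text
pink [-179.  -77.] [[ 0.498 -0.001  0.024]]
red [-167.  138.] [[0.431 0.204 0.024]]
spool [-19. 176.] [[0.554 0.293 0.058]]
white [ -38. -157.] [[ 0.659 -0.024  0.024]]
3.625 [0.57971111 0.11033823 0.24544425]
yaw rel 19.634370694875926
lane pos -62.2397597595769 -2.895648499918177
```

Call:
{"name": "send_rows", "arguments": {"plan": [[-2.3, 0, -3.4, 0, 0.5], [-2.3, 0, -3.4, 0, 0.5], [-2.2, 0, -3.3, 0, 0.5], [0, 6, 0, 0, 0.5], [0, 6, 0, 0, 0.5], [0, 6, 0, 0, 0.5], [0, 2.5, 0, 0, 0.5], [0, 0, 0, 0, 0.5]]}}

```text
clock: 4.62
tcp_pos: [0.4576, 0.0949, 0.0389]
orientation: [-1.469, 0.668, -0.663]
contact_force: [-0.4, -0.1, 0.4]
grip_width: 0.0426
```

```bash
python3 - <<'E'
from bench import r
from h import *
o=r.get_obs(); print(o["clock"],o["tcp_pos"],o["contact_force"],o["grip_width"])
f=r.grab_frame("side"); im=cv2.resize(f["image"][220:390,220:420,::-1],None,fx=3.5,fy=3.5,interpolation=cv2.INTER_CUBIC); cv2.imwrite("pics/s5.png",im)
E
```

```text
4.625 [0.45762633 0.09487338 0.03891482] [-0.37521347 -0.05427485  0.37350947] 0.042584631151367645
```

View pics/s5.png

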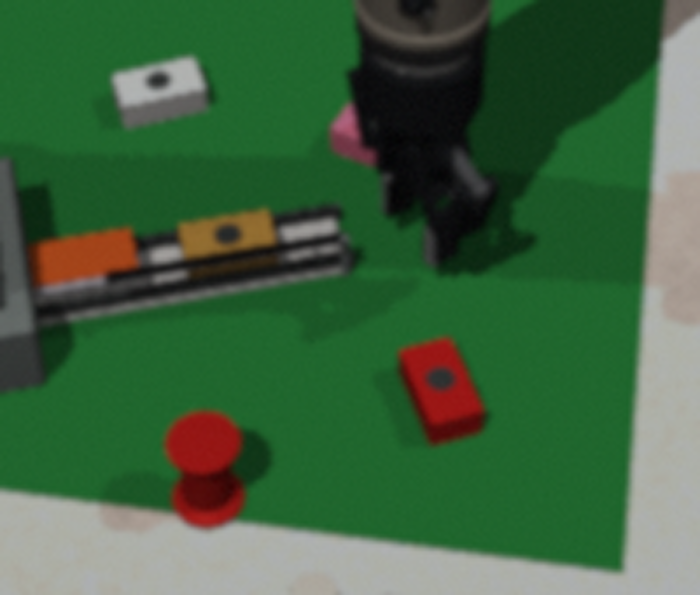

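Call:
{"name": "send_rows", "arguments": {"plan": [[0, 0.6, 0, 0, 0.5], [0, 0.6, 0, 0, 0.5], [0, 0, 0, 0, 0.5]]}}

```text
clock: 5.05
tcp_pos: [0.459, 0.095, 0.0285]
orientation: [-1.466, 0.665, -0.665]
contact_force: [-0.3, 0.1, 0.5]
grip_width: 0.0428
```

Call:
{"name": "send_rows", "arguments": {"plan": [[0, 0.4, 0, 0, 0.5], [0, 0.1, 0, 0, 0.5], [0, 0, 0, 0, 0.5]]}}

```text
clock: 5.42
tcp_pos: [0.4588, 0.0951, 0.0232]
orientation: [-1.467, 0.665, -0.665]
contact_force: [0.2, 0.0, 0.1]
grip_width: 0.0426
```

Call:
{"name": "send_rows", "arguments": {"plan": [[0, 0.4, 0, 0, 0.5], [0, 0.1, 0, 0, 0.5], [0, 0, 0, 0, 0.5]]}}

```text
clock: 5.8
tcp_pos: [0.4588, 0.0951, 0.0181]
orientation: [-1.467, 0.665, -0.665]
contact_force: [0.6, -0.3, -0.7]
grip_width: 0.0428
```

Call:
{"name": "send_rows", "arguments": {"plan": [[0, 0.3, 0, 0, 0.5], [0, 0, 0, 0, 0.5]]}}

```text
clock: 6.05
tcp_pos: [0.4588, 0.0951, 0.0151]
orientation: [-1.467, 0.665, -0.665]
contact_force: [-0.0, 0.2, -0.5]
grip_width: 0.0427
```

Call:
{"name": "send_rows", "arguments": {"plan": [[0, 0.2, 0, 0, 0.5], [0, 0, 0, 0, 0.5]]}}

```text
clock: 6.3
tcp_pos: [0.4588, 0.0951, 0.0132]
orientation: [-1.467, 0.665, -0.665]
contact_force: [-0.2, 0.8, 0.1]
grip_width: 0.0432
```

Call:
{"name": "send_rows", "arguments": {"plan": [[0, 0.2, 0, 0, 0.5], [0, 0, 0, 0, 0.5]]}}

```text
clock: 6.55
tcp_pos: [0.459, 0.0952, 0.0121]
orientation: [-1.467, 0.664, -0.665]
contact_force: [-3.5, -1.1, 13.5]
grip_width: 0.0426
```

Call:
{"name": "send_rows", "arguments": {"plan": [[0, -4, 0, 0, 0.5], [0, -4, 0, 0, 0.5], [0, 0, 0, 0, 0.5]]}}

```text
clock: 6.92
tcp_pos: [0.4609, 0.0957, 0.0938]
orientation: [-1.463, 0.661, -0.669]
contact_force: [0.7, -0.5, -0.7]
grip_width: 0.0429
```

```bash
cat >> h.py <<'E'
def where(o,tgt=None):
    p=np.load("p.npy"); M=R.from_rotvec(o["orientation"]).as_matrix(); c,s=np.cos(p[2]),np.sin(p[2]); d=o["tcp_pos"][:2]-p[:2]
    g=1000*np.array([c*d[0]+s*d[1],-s*d[0]+c*d[1],o["tcp_pos"][2]])
    print("t",o["clock"],"G",g.round(1),"yaw",np.degrees(np.arctan2(M[1,2],M[0,2])-p[2]).round(1),"F",o["contact_force"].round(1),"grip",o["grip_width"].round(4))
    if tgt is not None:
        t=w(p,[tgt])[0]; print("move cm",(M.T@(t-o["tcp_pos"])*100).round(2))
E
python3 - <<'E'
from bench import r
from h import *
where(r.get_obs(),[-116,14,92])
E
```

```text
Traceback (most recent call last):
  File "h.py", line 26, in where
    print("t",o["clock"],"G",g.round(1),"yaw",np.degrees(np.arctan2(M[1,2],M[0,2])-p[2]).round(1),"F",o["contact_force"].round(1),"grip",o["grip_width"].round(4))
                                                                                                                                         ^^^^^^^^^^^^^^^^^^^^^
AttributeError: 'float' object has no attribute 'round'
```

```bash
sed -i 's/o\["grip_width"\].round(4)/round(o["grip_width"],4)/' h.py
python3 - <<'E'
from bench import r
from h import *
where(r.get_obs(),[-116,14,92])
E
```

```text
t 6.925 G [-178.1   26.9   93.8] yaw 19.7 F [ 0.7 -0.5 -0.7] grip 0.0429
move cm [3.32 0.22 5.41]
```

Call:
{"name": "send_rows", "arguments": {"plan": [[1.7, 0, 2.7, 0, 0.5], [1.6, 0, 2.7, 0, 0.5], [0, 0, 0, 0, 0.5], [0, 0, 0, 0, 0.5]]}}

```text
clock: 7.42
tcp_pos: [0.5199, 0.1056, 0.0902]
orientation: [-1.468, 0.666, -0.663]
contact_force: [-0.8, 0.1, 0.8]
grip_width: 0.0428
```

```bash
python3 - <<'E'
from bench import r
from h import *
where(r.get_obs(),[-116,14,63])
p=np.load("p.npy")
f=r.grab_frame("wrist"); overlay(f,p,(0,0,640,480),1.25,"pics/w6.png",-60)
E
```

```text
t 7.425 G [-119.6   14.6   90.2] yaw 19.8 F [-0.8  0.1  0.8] grip 0.0428
move cm [0.18 2.72 0.33]
```

View pics/w6.png

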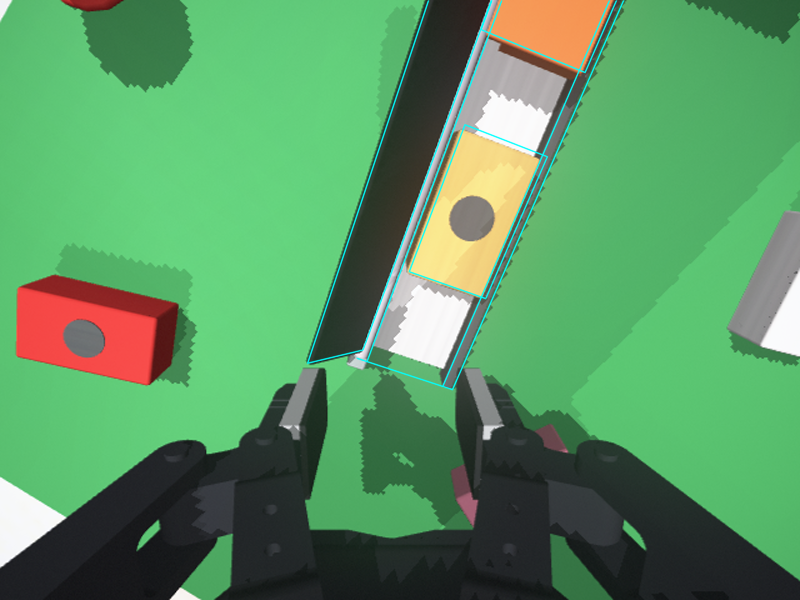

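Call:
{"name": "send_rows", "arguments": {"plan": [[0.25, 1.35, 0.5, 0, 0.5], [0, 1.35, 0, 0, 0.5], [-0.15, 0.6, 0.05, 0, 0.5], [-0.15, 0.6, 0.05, 0, 0.5], [-0.15, 0.6, 0.05, 0, 0.5], [0, 0, 0, 0, 0.5]]}}

```text
clock: 8.22
tcp_pos: [0.5245, 0.1119, 0.046]
orientation: [-1.467, 0.665, -0.664]
contact_force: [-1.7, 0.3, 2.0]
grip_width: 0.043
```

```bash
python3 - <<'E'
from bench import r
from h import *
where(r.get_obs(),[-114,24,28.5])
p=np.load("p.npy")
f=r.grab_frame("wrist"); overlay(f,p,(0,0,640,480),1.25,"pics/w7.png",-61)
f=r.grab_frame("side"); im=cv2.resize(f["image"][240:350,200:360,::-1],None,fx=5,fy=5,interpolation=cv2.INTER_CUBIC); cv2.imwrite("pics/s7.png",im)
E
```

```text
t 8.225 G [-113.1   18.7   46. ] yaw 19.8 F [-1.7  0.3  2. ] grip 0.043
move cm [-0.52  1.75  0.09]
```

View pics/w7.png

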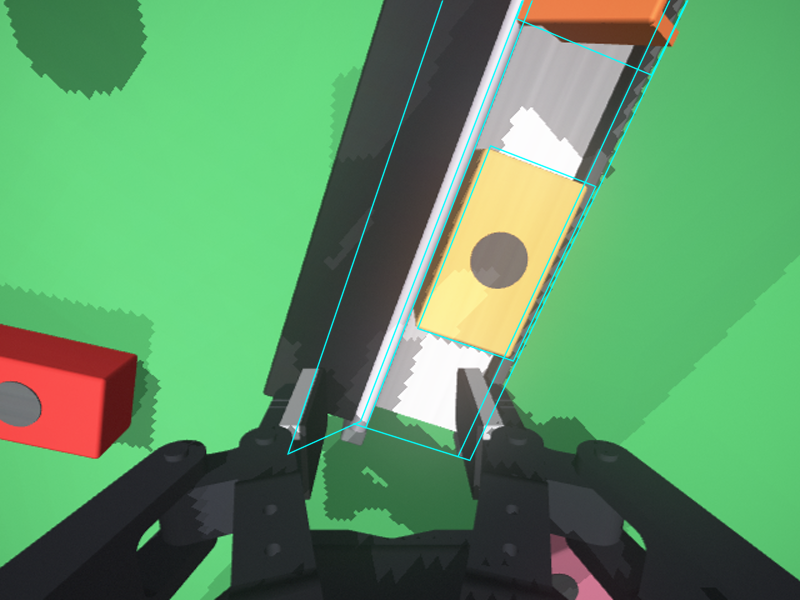

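View pics/s7.png

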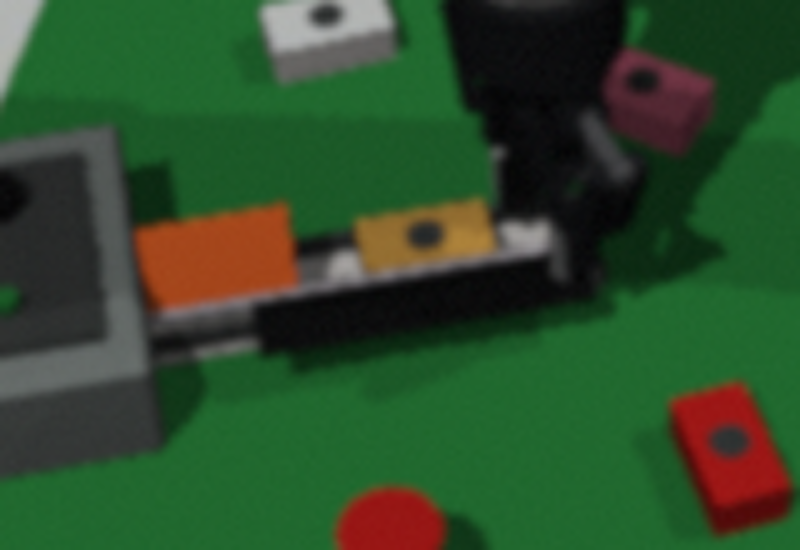

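Call:
{"name": "send_rows", "arguments": {"plan": [[-0.15, 0.6, 0.05, 0, 0.5], [-0.15, 0.6, 0.05, 0, 0.5], [-0.2, 0.5, 0, 0, 0.5], [0, 0, 0, 0, 0.5]]}}

```text
clock: 8.82
tcp_pos: [0.5221, 0.117, 0.0289]
orientation: [-1.466, 0.665, -0.664]
contact_force: [0.5, 2.7, 1.3]
grip_width: 0.0426
```

```bash
python3 - <<'E'
from bench import r
from h import *
where(r.get_obs(),[-12,24,28.5])
p=np.load("p.npy")
f=r.grab_frame("wrist"); overlay(f,p,(0,0,640,480),1.25,"pics/w8.png",-61)
f=r.grab_frame("side"); im=cv2.resize(f["image"][240:350,200:360,::-1],None,fx=5,fy=5,interpolation=cv2.INTER_CUBIC); cv2.imwrite("pics/s8.png",im)
E
```

```text
t 8.825 G [-113.4   24.4   28.9] yaw 19.8 F [0.5 2.7 1.3] grip 0.0426
move cm [3.47 0.04 9.53]
```

View pics/w8.png

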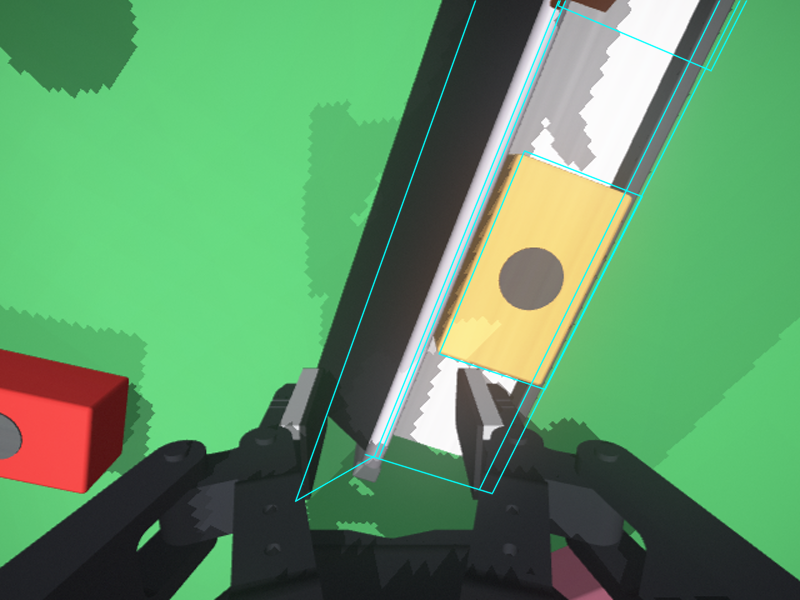

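View pics/s8.png

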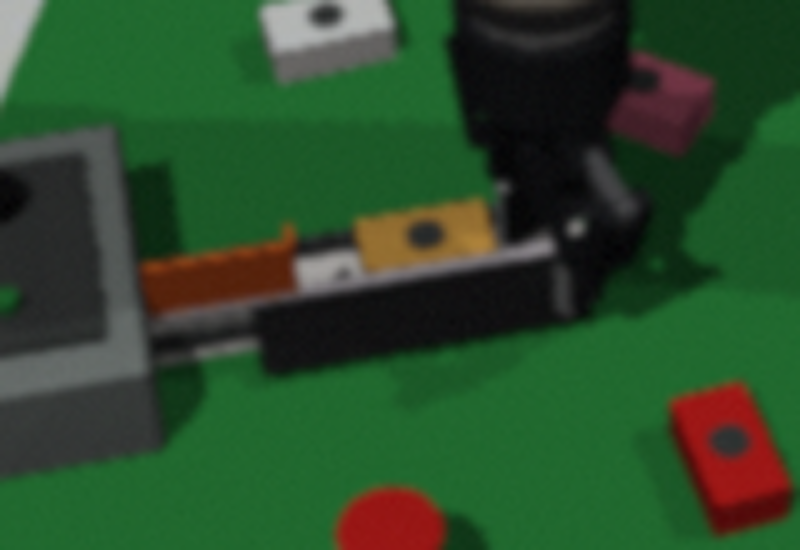

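```bash
cat >> h.py <<'E'
def flap(f,p,a,box,k,out):
    x0,y0,x1,y1=box; im=cv2.resize(f["image"][y0:y1,x0:x1,::-1],None,fx=k,fy=k,interpolation=cv2.INTER_CUBIC)
    for ang,col in a:
        c,s=np.cos(ang),np.sin(ang)
        for S in ([[0,-16,33.5],[67,-16,33.5],[67,24,33.5],[0,24,33.5],[0,-16,33.5],[0,-16,22],[0,14,22]],[[-128,24,32],[-128,43.5,60],[22,43.5,60],[22,24,32]]):
            S=np.array(S,float); y=S[:,1]-24; z=S[:,2]-32; S[:,1]=24+y*c+z*s; S[:,2]=32-y*s+z*c
            q=(proj(f,w(p,S))-[x0,y0]+.5)*k; cv2.polylines(im,[np.round(q*8).astype(np.int32)],False,col,1,cv2.LINE_AA,3)
    cv2.imwrite(out,im)
E
python3 - <<'E'
from bench import r
from h import *
p=np.load("p.npy")
flap(r.grab_frame("side"),p,[(1.5,(255,255,0)),(1.7,(0,255,255)),(1.9,(255,0,255))],(210,260,330,340),6.6,"pics/s9.png")
E
```

```text
(no output)
```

View pics/s9.png

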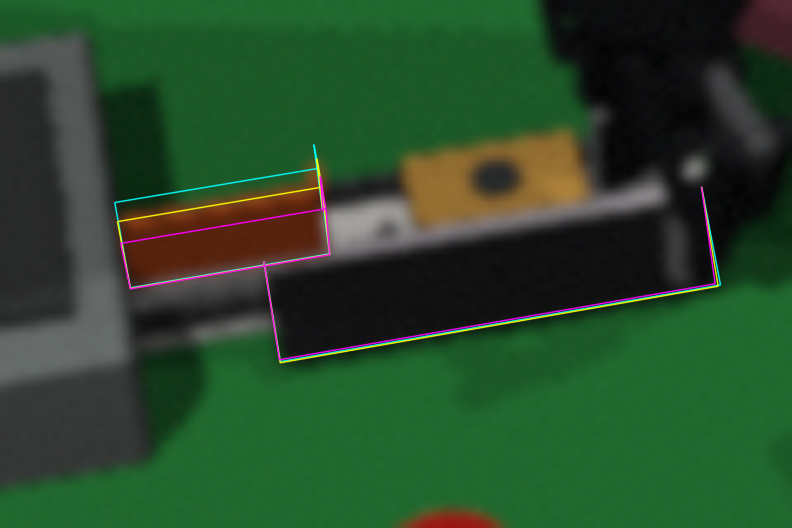

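Call:
{"name": "send_rows", "arguments": {"plan": [[0.14, 0, 0.38, 0, 0.5], [0.27, 0, 0.75, 0, 0.5], [0.27, 0, 0.75, 0, 0.5], [0.27, 0, 0.75, 0, 0.5], [0.27, 0, 0.75, 0, 0.5], [0.27, 0, 0.75, 0, 0.5], [0.27, 0, 0.75, 0, 0.5], [0, 0, 0, 0, 0.5]]}}

```text
clock: 9.98
tcp_pos: [0.572, 0.1358, 0.0296]
orientation: [-1.465, 0.663, -0.666]
contact_force: [-0.7, 1.7, 1.3]
grip_width: 0.0426
```

```bash
python3 - <<'E'
from bench import r
from h import *
p=np.load("p.npy")
where(r.get_obs(),[-12,24,28.5])
f=r.grab_frame("wrist"); overlay(f,p,(0,0,640,480),1.25,"pics/w10.png",-61+45)
flap(r.grab_frame("side"),p,[(1.6,(255,255,0)),(1.8,(0,255,255))],(210,240,330,340),6,"pics/s10.png")
E
```

```text
t 9.975 G [-60.1  23.6  29.6] yaw 19.8 F [-0.7  1.7  1.3] grip 0.0426
move cm [1.59 0.12 4.54]
```

View pics/w10.png

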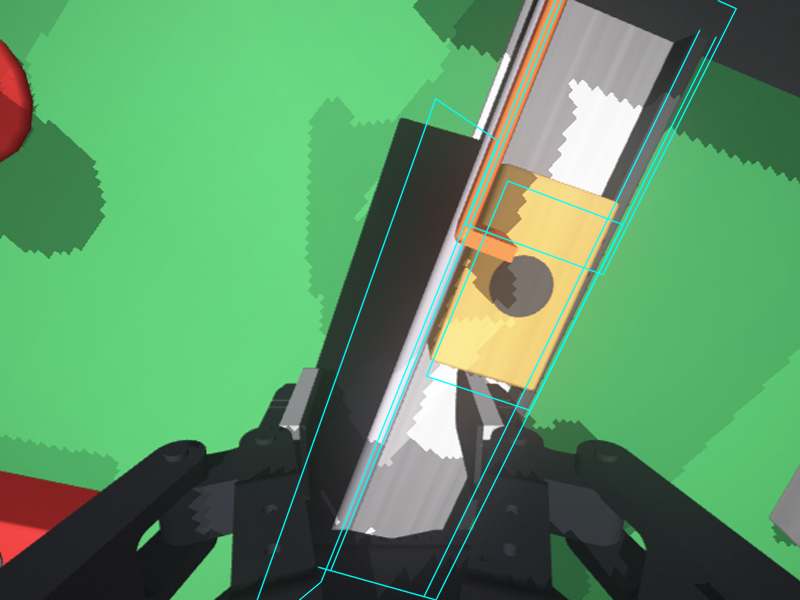

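View pics/s10.png

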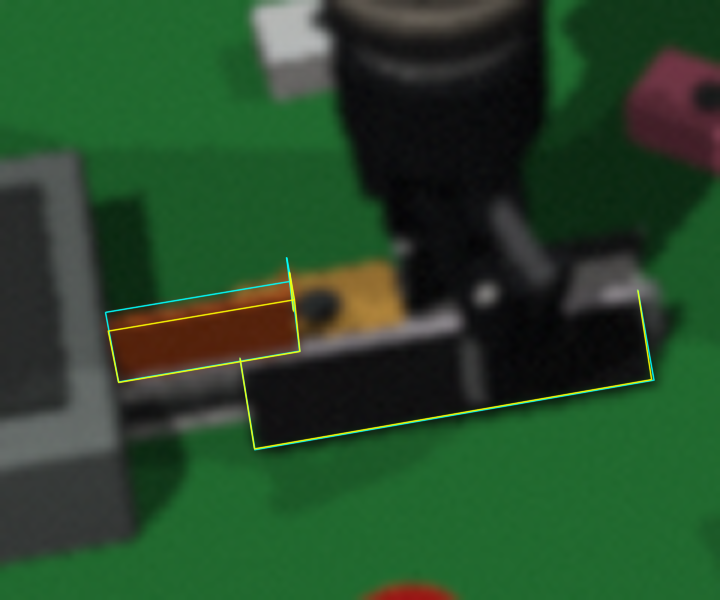

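Call:
{"name": "send_rows", "arguments": {"plan": [[0.27, 0.02, 0.75, 0, 0.5], [0.27, 0.02, 0.75, 0, 0.5], [0.27, 0.02, 0.75, 0, 0.5], [0.27, 0, 0.75, 0, 0.5], [0.14, 0, 0.38, 0, 0.5], [0, 0, 0, 0, 0.5]]}}

```text
clock: 10.82
tcp_pos: [0.6048, 0.1485, 0.0287]
orientation: [-1.466, 0.664, -0.665]
contact_force: [-2.4, 1.1, 1.8]
grip_width: 0.0424
```

```bash
python3 - <<'E'
from bench import r
from h import *
p=np.load("p.npy")
where(r.get_obs(),[-12,24,28.5])
f=r.grab_frame("wrist"); overlay(f,p,(0,0,640,480),1.25,"pics/w11.png",38)
flap(r.grab_frame("side"),p,[(1.6,(255,255,0)),(1.8,(0,255,255))],(210,240,330,340),6,"pics/s11.png")
E
```

```text
t 10.825 G [-24.9  23.5  28.7] yaw 19.8 F [-2.4  1.1  1.8] grip 0.0424
move cm [0.39 0.02 1.23]
```

View pics/w11.png

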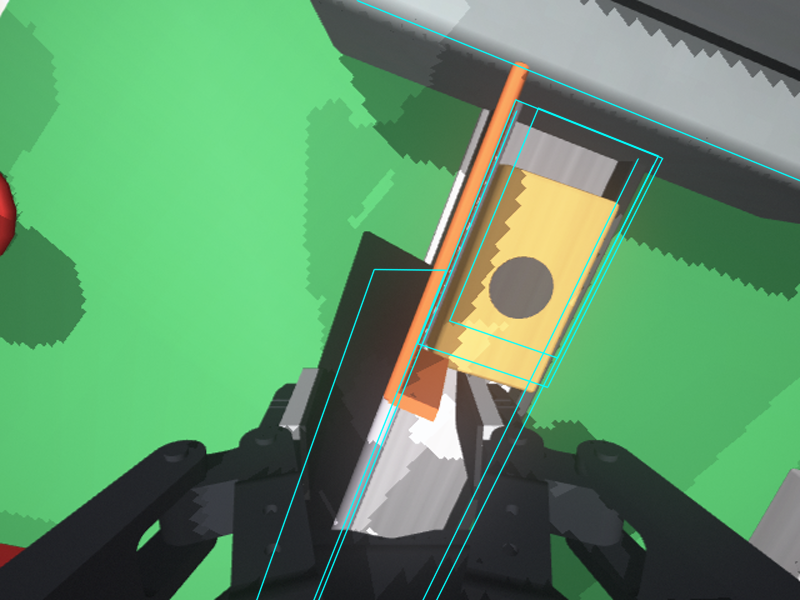

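View pics/s11.png

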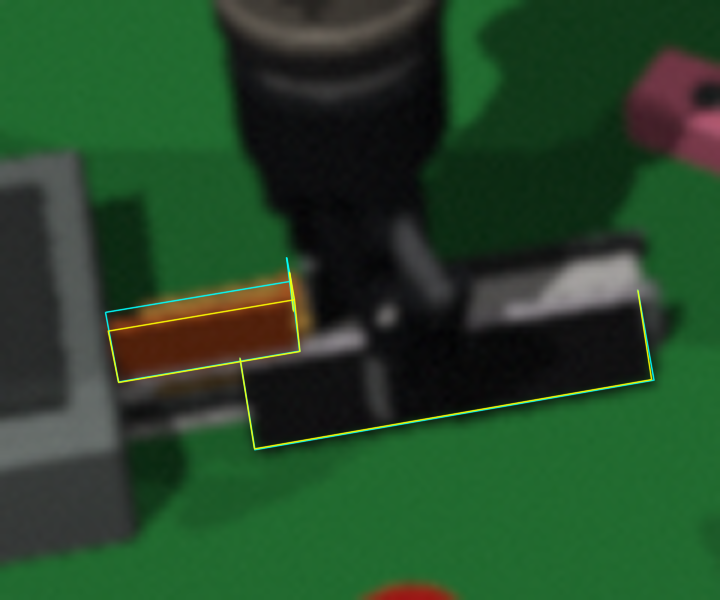

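Call:
{"name": "send_rows", "arguments": {"plan": [[0.17, 0, 0.47, 0, 0.5], [0.14, 0, 0.4, 0, 0.5], [0, 0, 0, 0, 0.5]]}}

```text
clock: 11.3
tcp_pos: [0.6131, 0.1516, 0.0287]
orientation: [-1.466, 0.665, -0.665]
contact_force: [-2.0, 0.7, 2.0]
grip_width: 0.0429
```

Call:
{"name": "send_rows", "arguments": {"plan": [[0.07, 0, 0.19, 0, 0.5], [0, 0, 0, 0, 0.5]]}}

```text
clock: 11.55
tcp_pos: [0.6146, 0.1522, 0.0287]
orientation: [-1.467, 0.665, -0.665]
contact_force: [-3.8, -0.0, 2.2]
grip_width: 0.0428
```

Call:
{"name": "send_rows", "arguments": {"plan": [[0.07, 0, 0.19, 0, 0.5], [0, 0, 0, 0, 0.5]]}}

```text
clock: 11.8
tcp_pos: [0.6167, 0.1531, 0.0287]
orientation: [-1.466, 0.665, -0.665]
contact_force: [-4.1, 0.3, 3.3]
grip_width: 0.0429
```

Call:
{"name": "send_rows", "arguments": {"plan": [[0.07, 0, 0.19, 0, 0.5], [0, 0, 0, 0, 0.5]]}}

```text
clock: 12.05
tcp_pos: [0.6174, 0.1533, 0.0285]
orientation: [-1.468, 0.667, -0.664]
contact_force: [-7.1, 0.1, 4.7]
grip_width: 0.0427
```

```bash
python3 - <<'E'
from bench import r
from h import *
p=np.load("p.npy")
where(r.get_obs(),[-12,24,28.5])
f=r.grab_frame("wrist"); overlay(f,p,(0,0,640,480),1.25,"pics/w12.png",38)
E
```

```text
t 12.05 G [-11.5  23.3  28.5] yaw 19.7 F [-7.1  0.1  4.7] grip 0.0427
move cm [-0.09  0.   -0.02]
```

View pics/w12.png

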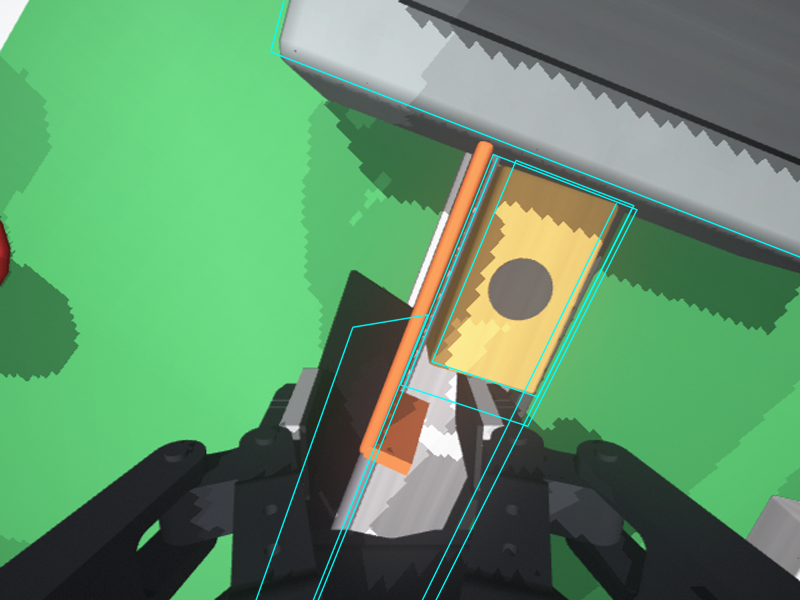

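Call:
{"name": "send_rows", "arguments": {"plan": [[0.07, 0, 0.19, 0, 0.5], [0, 0, 0, 0, 0.5], [0, 0, 0, 0, 0.5]]}}

```text
clock: 12.48
tcp_pos: [0.6177, 0.1532, 0.0283]
orientation: [-1.471, 0.669, -0.663]
contact_force: [-12.1, -2.9, 8.9]
grip_width: 0.0427
```

Call:
{"name": "send_rows", "arguments": {"plan": [[0.07, 0, 0.19, 0, 0.5], [0, 0, 0, 0, 0.5], [0, 0, 0, 0, 0.5]]}}

```text
clock: 12.85
tcp_pos: [0.6179, 0.1532, 0.028]
orientation: [-1.474, 0.671, -0.662]
contact_force: [-16.1, -3.5, 12.7]
grip_width: 0.0426
```

```bash
python3 - <<'E'
from bench import r
from h import *
p=np.load("p.npy")
where(r.get_obs(),[-12,24,28.5])
f=r.grab_frame("wrist"); overlay(f,p,(300,80,560,340),2.3,"pics/w13.png",38)
E
```

```text
t 12.85 G [-11.  23.  28.] yaw 19.7 F [-16.1  -3.5  12.7] grip 0.0426
move cm [-0.13 -0.05 -0.06]
```

View pics/w13.png

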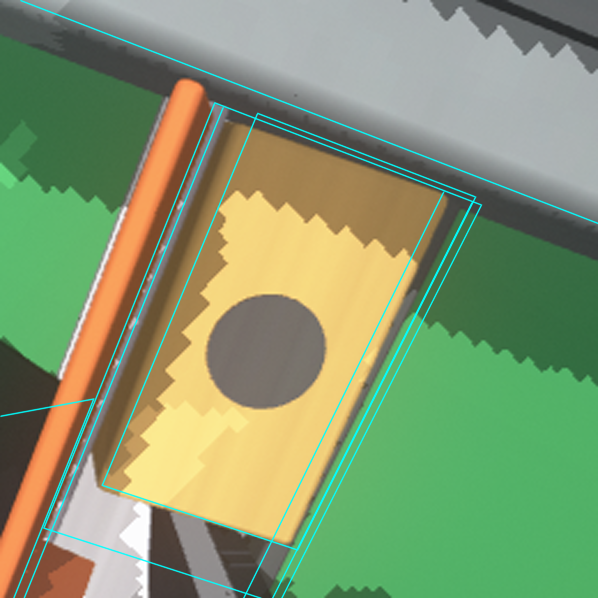

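Call:
{"name": "send_rows", "arguments": {"plan": [[-0.14, 0, -0.38, 0, 0.5], [-0.14, 0, -0.38, 0, 0.5], [-0.14, 0, -0.38, 0, 0.5], [0, 0, 0, 0, 0.5]]}}

```text
clock: 13.4
tcp_pos: [0.6117, 0.1511, 0.0292]
orientation: [-1.465, 0.664, -0.666]
contact_force: [1.0, 2.5, 1.5]
grip_width: 0.0428
```

```bash
python3 - <<'E'
from bench import r
from h import *
p=np.load("p.npy")
where(r.get_obs(),[-18,27,28.5])
f=r.grab_frame("wrist"); overlay(f,p,(300,60,560,320),2.3,"pics/w14.png",38)
cv2.imwrite("pics/w14r.png",cv2.resize(f["image"][60:400,220:560,::-1],None,fx=1.75,fy=1.75,interpolation=cv2.INTER_CUBIC))
E
```

```text
t 13.4 G [-17.6  23.4  29.2] yaw 19.7 F [1.  2.5 1.5] grip 0.0428
move cm [-0.36  0.07  0.08]
```

View pics/w14.png

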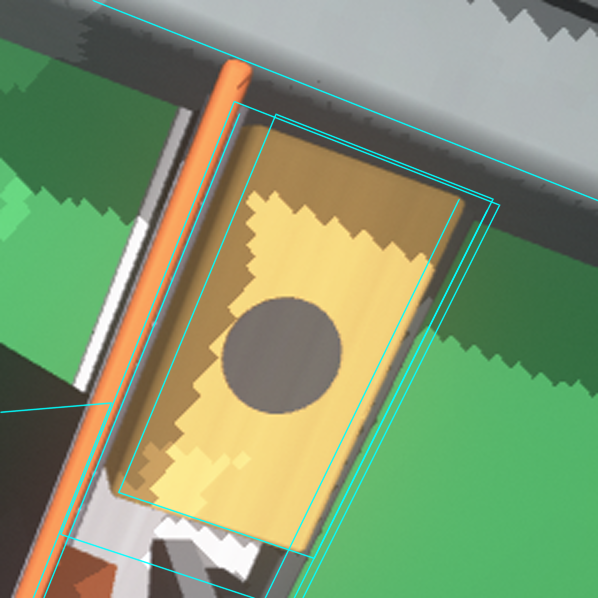

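View pics/w14r.png

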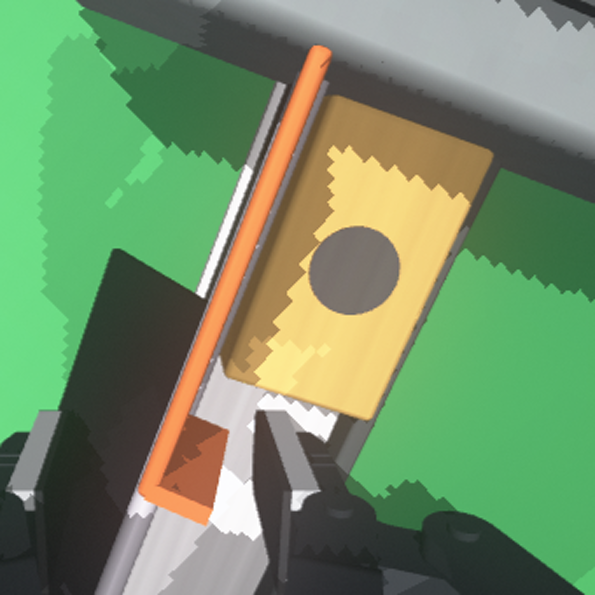

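```bash
cat >> h.py <<'E'
def diefit(f,box,out=None,z=29):
    p=np.load("p.npy")
    im=f["image"]; hsv=cv2.cvtColor(im,cv2.COLOR_RGB2HSV); x0,y0,x1,y1=box
    m=np.zeros(im.shape[:2],np.uint8); m[y0:y1,x0:x1]=cv2.inRange(hsv,(17,90,60),(30,255,255))[y0:y1,x0:x1]
    n,l,st,_=cv2.connectedComponentsWithStats(m); k=1+np.argmax(st[1:,4]); m=(l==k).astype(np.uint8)*255
    c=max(cv2.findContours(m,cv2.RETR_EXTERNAL,cv2.CHAIN_APPROX_NONE)[0],key=cv2.contourArea)
    h=cv2.convexHull(c)[:,0].astype(float)
    K,T=f["camera_matrix"],f["cam_to_world"]
    d=np.c_[(h-K[:2,2])/[K[0,0],K[1,1]],np.ones(len(h))]@T[:3,:3].T
    P=T[:3,3]+d*((z/1000-T[2,3])/d[:,2:]); c_,s_=np.cos(p[2]),np.sin(p[2]); q=P[:,:2]-p[:2]
    L=1000*np.c_[c_*q[:,0]+s_*q[:,1],-s_*q[:,0]+c_*q[:,1]]
    rc=cv2.minAreaRect(L.astype(np.float32)); print("die rect",rc,"x",L[:,0].min().round(1),L[:,0].max().round(1),"y",L[:,1].min().round(1),L[:,1].max().round(1))
    if out: v=im[:,:,::-1].copy(); cv2.drawContours(v,[c],-1,(255,0,255),1); cv2.imwrite(out,v[y0:y1,x0:x1])
E
python3 - <<'E'
from bench import r
from h import *
diefit(r.grab_frame("wrist"),(200,60,560,330),"pics/m.png")
E
```

```text
die rect ((36.89072036743164, 3.022005081176758), (58.990169525146484, 35.28373336791992), 0.9930421710014343) x 7.3 66.6 y -14.9 20.6
```

View pics/m.png

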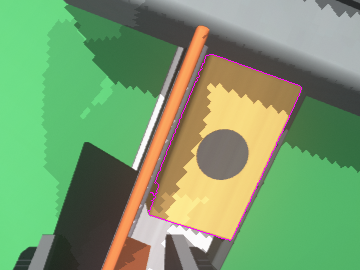

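Call:
{"name": "send_rows", "arguments": {"plan": [[-0.34, 0.07, 0.12, 0, 0.5], [0.14, 0, 0.38, 0, 0.5], [0.14, 0, 0.38, 0, 0.5], [0.1, 0, 0.28, 0, 0.5], [0, 0, 0, 0, 0.5], [0, 0, 0, 0, 0.5]]}}

```text
clock: 14.25
tcp_pos: [0.6163, 0.1569, 0.027]
orientation: [-1.473, 0.67, -0.661]
contact_force: [-10.6, -3.0, 8.2]
grip_width: 0.0427
```

```bash
python3 - <<'E'
from bench import r
from h import *
where(r.get_obs())
f=r.grab_frame("wrist")
diefit(f,(200,60,560,330),"pics/m2.png")
cv2.imwrite("pics/w15.png",cv2.resize(f["image"][60:400,220:560,::-1],None,fx=1.75,fy=1.75,interpolation=cv2.INTER_CUBIC))
E
```

```text
t 14.25 G [-11.2  27.   27. ] yaw 19.7 F [-10.6  -3.    8.2] grip 0.0427
die rect ((37.165077209472656, 1.4546594619750977), (59.11815643310547, 32.00962448120117), 0.45338794589042664) x 7.6 66.8 y -14.8 17.3
```

View pics/w15.png

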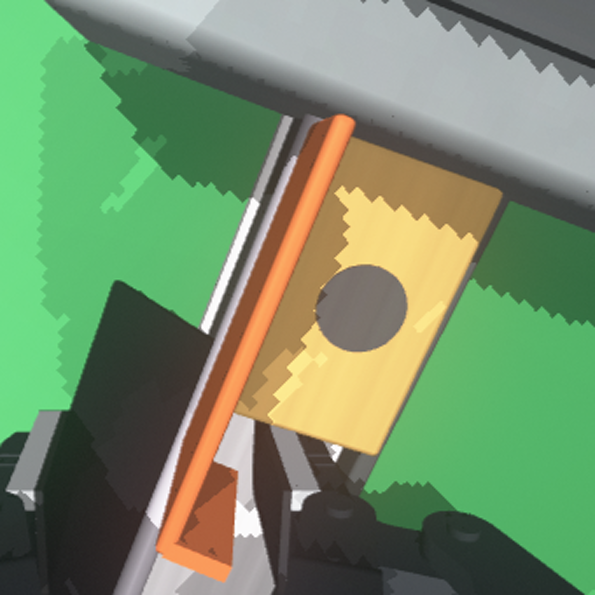

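Call:
{"name": "send_rows", "arguments": {"plan": [[-0.14, 0, -0.38, 0, 0.5], [-0.27, 0, -0.75, 0, 0.5], [-0.27, 0, -0.75, 0, 0.5], [-0.27, 0, -0.75, 0, 0.5], [-0.27, 0, -0.75, 0, 0.5], [0.0, -0.6, 0, 0, 0.5], [0.3, -0.7, -0.1, 0, 0.5], [0.3, -0.7, -0.1, 0, 0.5], [0.3, -0.7, -0.1, 0, 0.5], [0.3, -0.7, -0.1, 0, 0.5], [0, -0.8, 0, 0, 0.5], [0, 0, 0, 0, 0.5]]}}

```text
clock: 15.8
tcp_pos: [0.5916, 0.1334, 0.0707]
orientation: [-1.466, 0.664, -0.666]
contact_force: [-0.1, -0.0, 0.2]
grip_width: 0.0426
```

```bash
python3 - <<'E'
from bench import r
from h import *
p=np.load("p.npy")
where(r.get_obs())
f=r.grab_frame("wrist"); overlay(f,p,(0,0,640,480),1.25,"pics/w16.png",38)
flap(r.grab_frame("side"),p,[(0,(255,255,0))],(190,220,350,340),5,"pics/s16.png")
E
```

```text
t 15.8 G [-42.7  14.3  70.7] yaw 19.7 F [-0.1 -0.   0.2] grip 0.0426
```

View pics/w16.png

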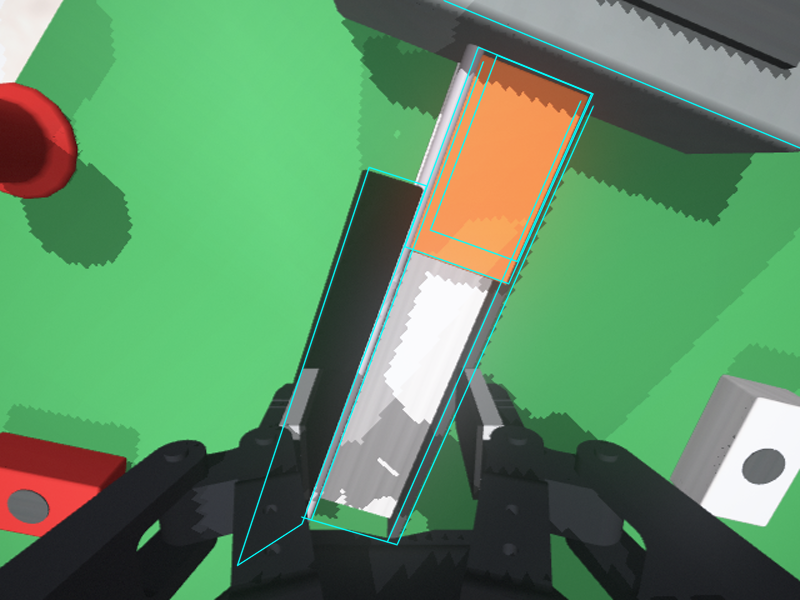

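View pics/s16.png

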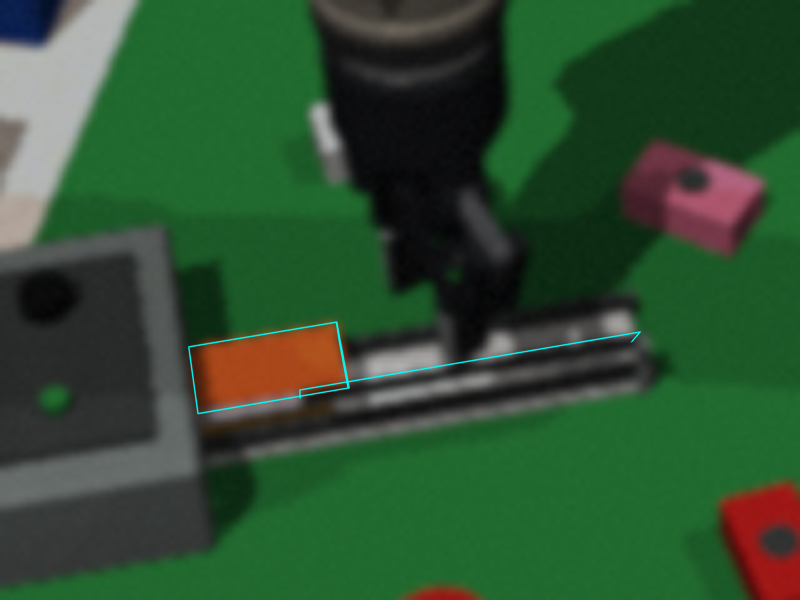

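Call:
{"name": "send_rows", "arguments": {"plan": [[0, -2, 0, 0, 0.5], [0, -5, 0, 0, 0.5], [0, -5, 0, 0, 0.5], [0, -5, 0, 0, 0.5], [0, 0, -5, 0, 0.5], [0, 0, -5, 0, 0.5], [0, 0, 0, 0, 0.5], [0, 0, 0, 0, 0.5]]}}

```text
clock: 16.9
tcp_pos: [0.5165, 0.068, 0.2411]
orientation: [-1.465, 0.663, -0.666]
contact_force: [-0.2, 0.1, -0.2]
grip_width: 0.0426
```

```bash
python3 - <<'E'
from bench import r
from h import *
p=np.load("p.npy")
where(r.get_obs())
f=r.grab_frame("wrist"); overlay(f,p,(260,0,560,260),2.4,"pics/w17.png",38)
flap(r.grab_frame("side"),p,[(0,(255,255,0))],(170,220,370,390),4,"pics/s17.png")
flap(r.grab_frame("top"),p,[(0,(255,255,0))],(190,140,350,300),3.7,"pics/t17.png")
E
```

```text
t 16.9 G [-136.6  -19.1  241.1] yaw 19.8 F [-0.2  0.1 -0.2] grip 0.0426
```

View pics/w17.png

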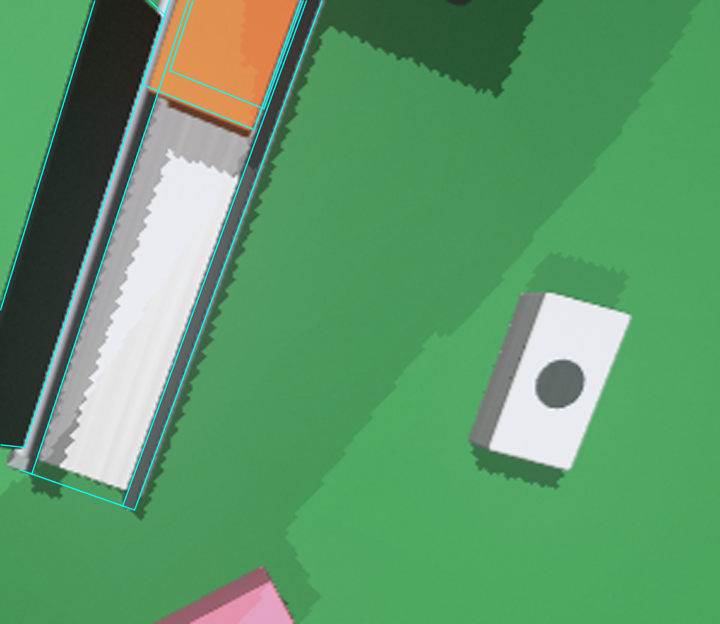

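View pics/s17.png

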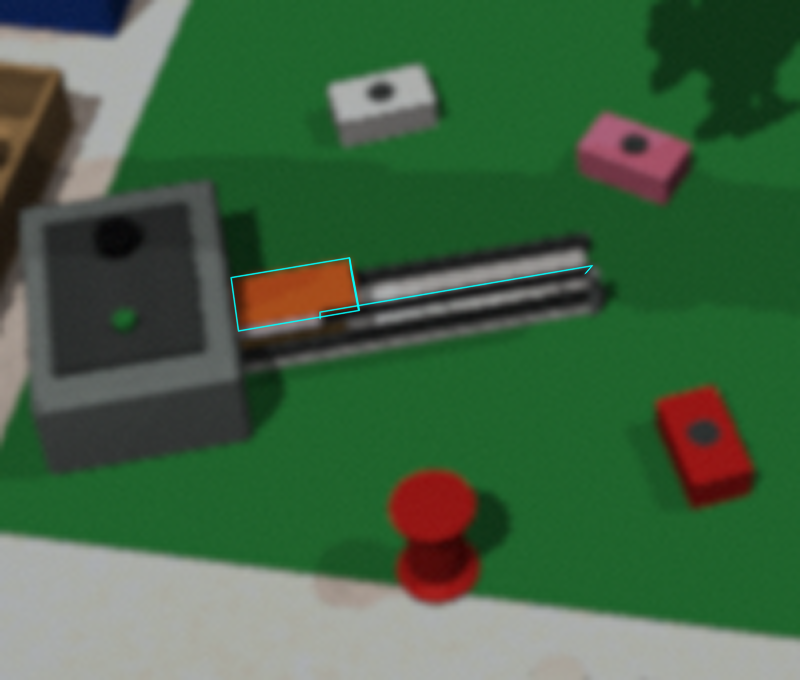

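The flap is shut on the overlay, with its front edge at about (355,285) in the side view. The lane in front of it is empty, and the spare die, spool and both look-alikes are where they started. The arm is clear, so I'm handing in.

```bash
python3 -c "
from bench import r
print(r.hand_in())"
```

```text
the job is handed in; nothing more can be done
None
```

The brass die is loaded in the embosser with the flap shut over it, and I handed the job in at about 17 s of the 42 s allowed. No verdict is reported.

**What I did:** I found the press and die in the camera images. The left finger held the black tab down, with the flap open at about 1.7–1.8 rad, while the right finger pushed the die along the lane to the stop. I then backed off, let the flap close and moved clear.

**Home against the stop:**
- **Force:** the die stopped moving, and the push force rose to about 16 N along the lane.
- **Second push:** I pushed again slightly to the left to square it, and it did not move further.
- **Camera fit:** this put the die centre at x ≈ 37 (nominal 38), with less than 1° of skew. That is within the roughly 2 mm calibration, so it does not prove home to the millimetre.

**Flap:** it matches the shut outline in the side and wrist views, with the lane in front of it empty. The die itself is hidden under the flap, so I did not see it after closing.

**During the second push:** the flap dropped to roughly 1.6 rad, the minimum for a finger to fit, but nothing touched it.

**Other objects:** the spare die, thread spool and both look-alikes look unmoved in the last pictures. I did not recheck the jar, bottle, cup, hammer or tape roll, but the arm never worked near them. I also touched the bare table once with the fingertips, at about 14 N, to find the tip height.

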